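Seat a mould plate in the corner of a drilling jig and hold it

ROBOT

A 6-joint arm with a two-finger parallel gripper is mounted at the origin on a cart in front of the work surface, level with it; the furniture and walls round the work are solid. World frame = base frame: x ahead of the robot, y to its left, z up, the work surface at z = 0. Lengths are in m, angles in rad, forces in N, time in s.
With the tool pointing down it reaches from about 0.25 to 0.8 m from the base axis. Payload 3.9 kg.
Tool frame: the origin (TCP) lies midway between the tips of the shut fingers; the grasp point (between the pads) lies 19 mm behind it; z points along the fingers, y is the line along which they close (so a half turn about z gives the same grasp; the last joint's range is limited). The gripper opens to 85 mm and grips with 20 to 120 N. Pads are 22 mm wide; open, the fingers measure 114 mm over their backs; the gripper's body (76 mm by 85 mm) begins 54 mm behind the grasp point. The pads swing forward as they close: fully open they stand 13 mm farther back than shut.
Start: joints at [1.283, 0.26, -0.138, 1.173, 0, 1.571], TCP at [0.149, 0.503, 0.231] pointing down, gripper open.
Joint ranges: [-2.78, 2.78], [-0.83, 1.72], [-1.28, 1.37], [-1.9, 2.12], [-1.57, 1.48], [-3.14, 3.14]. Speed limits (rad/s): [2.57, 2.57, 3.14, 3.14, 3.14, 3.14].

INTERFACE

Orientations are given as a unit quaternion [x, y, z, w].
In Python, from cell import manip gives the robot as it stands.
- The arm moves only by the tool play_rows, never from a script. Its argument "deltas" is a list of rows, each a list of 3 entries, a list of its own where there are three numbers: the opening, from 0 (shut) to 1 (fully open), then the shift along the world's x, y, z in m, then the turn about the world's z in rad. A call has 1 to 20 rows; each row is the pose to reach, as a shift and turn from the pose commanded when the call began; what a row does not reach only later rows make up. A row lasts 1/10 s, in which the tool goes at most 50 mm and 8.59 degrees, less where a joint would pass 70% of its speed; a pose out of reach is approached as far as the arm can. A call with a gripper value outside its range is refused whole. The fingers move at their own pace and stop on an object; "force" is the grip in N (left out, the last holds). Time passes only in rows, so rows that repeat a pose let the fingers close. It gives the time, the measured TCP pose, the force, the opening and the grip force at its end, in the units of the state.
- manip.get_state(): the state, without advancing time (a new reading comes with each control period).
- manip.get_image(name): name is "scene" or "top" or "wrist"; returns a dict with "img" (384x512x3 uint8, red, green, blue), "intrinsics" (3x3 intrinsics, pixels), "dist_coeffs" ([k1, k2, p1, p2, k3] as OpenCV has them; the pictures are not rectified), "R" (3x3) and "t" (3): a world point X has camera coordinates R X + t. Camera axes: x right, y down, z forward; pixel columns grow to the right and rows downward; lengths in m; the calibration is good to about 2 mm. A picture is of the moment at which its call begins. There is no depth.
- manip.close_job(): hands the job in; it is judged then, once.
The state is a dict: "t": time; "joints": joint angles; "qvel": joint speeds; "tau": joint torques, N m; "tool_pos": TCP position; "ee_rot": TCP orientation; "ft_force": force on the tool from outside, world axes, zero at the start; "wrist_torque": the same for the moment, N m; "finger_gap": finger opening in m; "finger_force": force on a finger pad.
Only numpy, scipy, OpenCV 4.12 (cv2) and the standard library are available. Lean on these libraries where they do the work, as an engineer would, in place of code of your own. Each camera call takes 0.05 s, during which the arm holds its last target. There are 200 camera calls.

TASK

Get the small square mould plate ready for drilling: take the little lobed moulding off the drilling jig and lay it flat on the work surface beside it, then lay the plate on the jig, slotted face still up and its slot parallel to the far stop rail, and push it into the corner until it is flush against both rails. Finish while holding it there: the gripper keeps pressing the plate firmly against both rails at once and does not let go. Leave the beaker, the screwdriver and the larger mould half where they are.

Things in the scene. Friction and masses are not known exactly. Their poses are not given: they have to be found in the camera images.
- plate: the square aluminium mould plate, 60 x 60 x 12 mm, about 0.25 kg, loose; a slot in the middle of its upper face runs along the plate's own y axis. Origin at the centre of its underside, z up, x and y parallel to the sides. At the start it lies flat on the work surface, turned up to 70 deg either way
- plate_centre (a point): the middle of the plate (6 mm above its underside); axes as the plate's
- moulding: small orange wheel-like moulding with eight lobes, 34 mm across, 7 mm thick, about 20 g, loose; lies flat on the jig's base at the start, where the plate has to go. Origin at the centre of its underside, z up
- jig: the drilling jig, fixed: an aluminium base 110 x 110 x 8 mm with two steel stop rails on top. Origin at the centre of its underside, on the work surface; z up; top of the base 8 mm above the work surface; the rails run along its far (+x) and right-hand (-y) edges, the other two edges are open. Turned up to 20 deg either way
- far_stop: the far rail, along the jig's +x edge: 8 mm wide, 80 mm long (jig y from -28 to +52 mm), its top 11 mm above the base; its inner face, facing jig -x, is the plane jig x = +47 mm. Origin under its middle, on the base; axes as the jig's
- right_stop: the right-hand rail, along the jig's -y edge: 8 mm wide, 80 mm long (jig x from -52 to +28 mm), its top 11 mm above the base; its inner face, facing jig +y, is the plane jig y = -47 mm. Origin under its middle, on the base; axes as the jig's
- corner (a point): where the two inner faces would meet, on the base's top (jig x +47, y -47, z 8 mm); a plate seated in the corner has its centre at jig x +17, y -17, z 14 mm; axes as the jig's
- beaker: bystander: clear plastic beaker, 64 mm across, 81 mm high; origin at the centre of its foot
- screwdriver: bystander: stubby screwdriver with black and yellow handle, 113 mm long, 28 mm thick, lying; origin under its middle, long axis its own y
- clover_mould: bystander: larger mould half, 69 x 87 x 21 mm, with a white clover-shaped moulding in it; origin at the centre of its underside
Things that resemble listed ones, but are neither listed nor needed, are in the scene too. Several things have the shape of the moulding; the one meant has the colours described above.

How it is judged:
By the outcome, as a careful person would: the job done as asked, in the order asked, and still so for the second after the job is handed in, while the arm keeps its last pose, push and grip.
It also fails if it takes over 58 s, if anything falls off the work surface, if the arm or the gripper's body presses on something with over 40 N, if the wrist force passes 120 N, or if a joint passes its speed limit or range.

## Working session

There is one attempt and no reset: what is moved stays moved. The work goes in short steps, Python scripts to look and compute and a tool call to move; the robot and the scene stay as the last step left them, time stands still between calls to the robot, and variables do not carry over. Pictures are saved under pics/ and viewed, at most 10 in all, crops included, and the job is handed in when it is done.

Besides the shell and the picture viewer there is one more tool, called after "Request:" as name(argument=value, ...) on one line, values as JSON. play_rows: Moves the arm, as the interface text tells. Its arguments: {"type":"object","properties":{"deltas":{"type":"array","items":{"type":"array"}},"force":{"type":"number"}},"required":["deltas"]}

```bash
mkdir -p pics; ls
cat > h.py <<'E'
import numpy as np, cv2
from cell import manip
def cap(n,f):
    d=manip.get_image(n); cv2.imwrite('pics/'+f+'.png',d['img'][:,:,::-1]); np.savez('pics/'+f+'.npz',**{k:np.array(d[k]) for k in('intrinsics','dist_coeffs','R','t')}); return d
def load(f): return np.load('pics/'+f+'.npz')
def ray(f,uv):
    c=load(f); p=cv2.undistortPoints(np.array(uv,float).reshape(-1,1,2),c['intrinsics'],c['dist_coeffs']).reshape(-1,2)
    d=np.c_[p,np.ones(len(p))]@c['R']; return -c['R'].T@c['t'].ravel(), d
def onz(f,uv,z):
    o,d=ray(f,uv); return o+d*((z-o[2])/d[:,2])[:,None]
def tri(obs):
    A=0;b=0
    for f,uv in obs:
        o,d=ray(f,[uv]); d=d[0]/np.linalg.norm(d[0]); P=np.eye(3)-np.outer(d,d); A=A+P; b=b+P@o
    return np.linalg.solve(A,b)
def proj(f,X):
    c=load(f); return cv2.projectPoints(np.array(X,float).reshape(-1,3),cv2.Rodrigues(c['R'])[0],c['t'].ravel(),c['intrinsics'],c['dist_coeffs'])[0].reshape(-1,2)
E
python3 - <<'E'
from h import *
a=cap('top','t0');b=cap('scene','s0');cap('wrist','w0')
cv2.imwrite('pics/t0b.png',cv2.resize(a['img'][:,:,::-1],(800,600),interpolation=cv2.INTER_CUBIC))
cv2.imwrite('pics/s0b.png',cv2.resize(b['img'][:,:,::-1],(800,600),interpolation=cv2.INTER_CUBIC))
s=manip.get_state();print(s['t'],s['tool_pos'],s['ee_rot'])
E
```

```text
pics
0.15 [0.14888882 0.50288547 0.23063556] [ 1.43423316e-01  9.89661131e-01 -7.67262776e-04 -1.02167551e-04]
```

View pics/t0b.png

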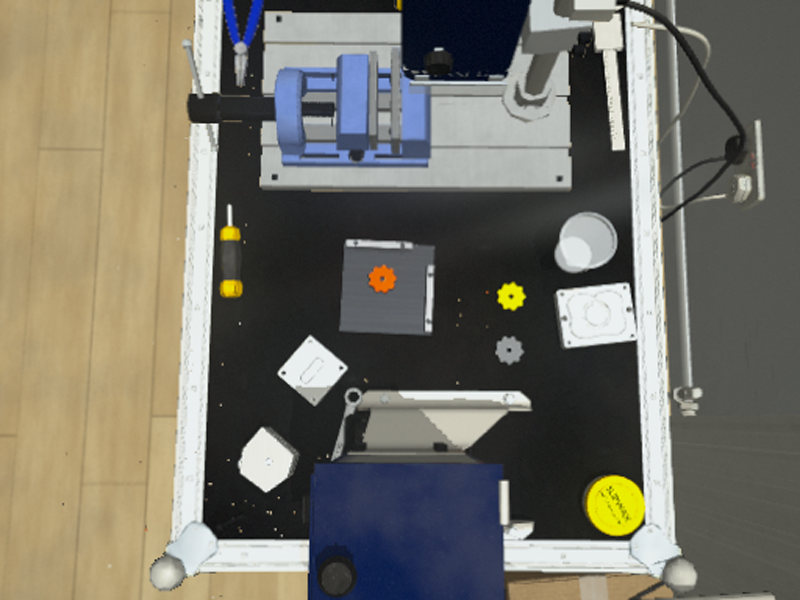

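View pics/s0b.png

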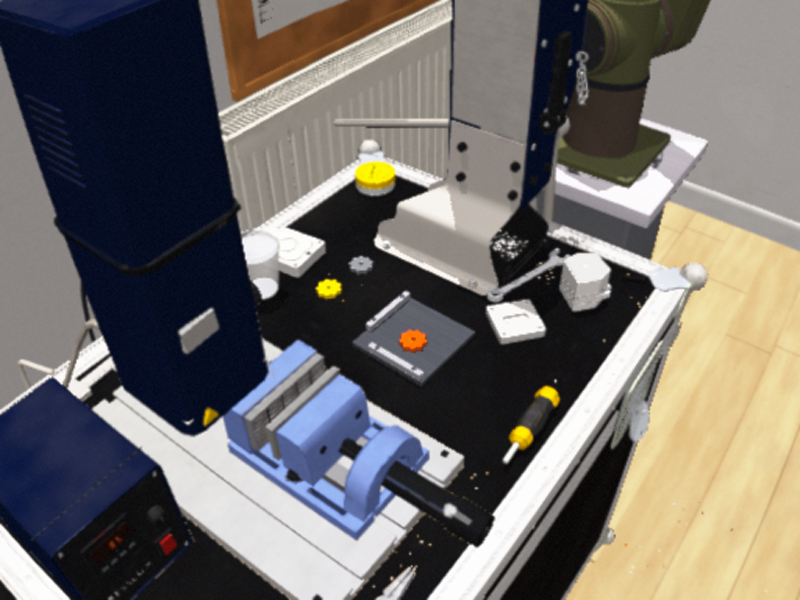

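The top view, at 800 px scale, shows the plate at (313,370), the jig at about (388,287) with the orange moulding at (382,279), and look-alikes in yellow and grey. The scene view shows the same objects, with the plate at (516,320) and the moulding at (413,341).

Run:
```python
from h import *
k=.64
for n,uv in dict(base=0,).items() or []: pass
print('base,tcp in top(800)',proj('t0',[[0,0,0],[.149,.503,.231]])/k, 'scene',proj('s0',[[0,0,0],[.149,.503,.231]])/k)
P=dict(plate=[(310,336),(347,369),(315,404),(278,371)],jig=[(346,240),(435,247),(432,335),(340,331)],mould=[(382,279)],column=[(350,395),(530,395),(505,465),(312,465)],beaker=[(586,240)],screw=[(231,260)],vise=[(262,190),(570,190)],surf=[(205,540),(632,540)],grey=[(509,350)],yellow=[(511,296)],block=[(268,460)])
for n,p in P.items(): print(n,onz('t0',np.array(p)*k,dict(plate=.012,jig=.008,mould=.015).get(n,0)).round(4).tolist())
print('tri mould',tri([('t0',(382*k,279*k)),('s0',(413*k,341*k))]))
for f in('t0','s0'): c=load(f); print(f,(-c['R'].T@c['t'].ravel()))
```

```text
base,tcp in top(800) [[ 402.98404892  822.15269404]
 [-223.27902372  778.28795618]] scene [[597.09573998 144.45324885]
 [923.13518365 163.23765575]]
plate [[0.5286, 0.1124, 0.012], [0.4896, 0.068, 0.012], [0.4485, 0.1048, 0.012], [0.487, 0.1492, 0.012]]
jig [[0.6465, 0.0717, 0.008], [0.6383, -0.0366, 0.008], [0.5308, -0.0327, 0.008], [0.5352, 0.0772, 0.008]]
mould [[0.5973, 0.0274, 0.015]]
column [[0.4595, 0.0648, 0.0], [0.4603, -0.1497, 0.0], [0.3786, -0.1185, 0.0], [0.3779, 0.1081, 0.0]]
beaker [[0.6496, -0.2221, 0.0]]
screw [[0.6226, 0.2118, 0.0]]
vise [[0.7108, 0.1767, 0.0], [0.7128, -0.2042, 0.0]]
surf [[0.2935, 0.2291, 0.0], [0.2948, -0.2635, 0.0]]
grey [[0.5139, -0.1256, 0.0]]
yellow [[0.5797, -0.1291, 0.0]]
block [[0.3836, 0.1598, 0.0]]
tri mould [0.59797841 0.02798142 0.00937393]
t0 [0.43259976 0.00643774 0.92137263]
s0 [1.11051588 0.40697674 0.65200637]
```

View pics/w0.png

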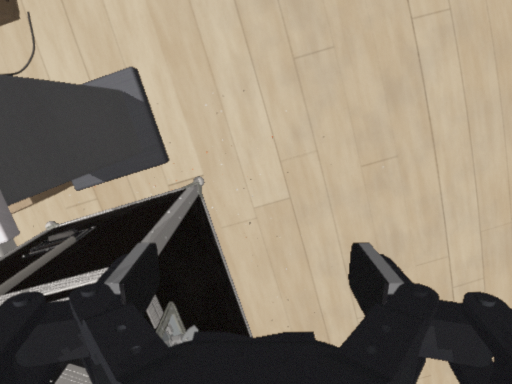

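Run:
```python
from h import *
k=.64
print('scene z0',onz('s0',np.array([(378,245),(490,292),(545,225),(430,190),(597,262)])*k,0).round(3).tolist())
# candidates column corners: vertical line fits
for uv in [(450,120),(541,160),(545,215)]:
  for z in(.0,.1,.2,.3,.4,.5): print(uv,z,onz('s0',np.array([uv])*k,z).round(3)[0][:2], end=' ')
  print()
for uv in [(312,465),(503,465),(350,410),(530,400)]:
  for z in(.0,.1,.2,.3,.4,.5): print(uv,z,onz('t0',np.array([uv])*k,z).round(3)[0][:2],end=' ')
  print()
import glob
a=cv2.imread('pics/t0.png')[235:384,180:370]; b=cv2.imread('pics/s0.png')[0:200,210:400]
a=cv2.resize(a,None,fx=2.1,fy=3*.7,interpolation=2);b=cv2.resize(b,None,fx=2.1,fy=2.1,interpolation=2)
h=max(len(a),len(b)); pad=lambda i:cv2.copyMakeBorder(i,0,h-len(i),0,0,0)
cv2.imwrite('pics/col.png',np.hstack([pad(a),pad(b)])[:600,:800])
```

```text
scene z0 [[0.461, -0.135, 0.0], [0.454, 0.052, 0.0], [0.274, 0.04, 0.0], [0.298, -0.156, 0.0], [0.309, 0.143, -0.0]]
(450, 120) 0.0 [ 0.082 -0.262] (450, 120) 0.1 [ 0.24 -0.16] (450, 120) 0.2 [ 0.398 -0.057] (450, 120) 0.3 [0.555 0.046] (450, 120) 0.4 [0.713 0.148] (450, 120) 0.5 [0.871 0.251] 
(541, 160) 0.0 [ 0.109 -0.056] (541, 160) 0.1 [0.263 0.015] (541, 160) 0.2 [0.416 0.086] (541, 160) 0.3 [0.57  0.157] (541, 160) 0.4 [0.724 0.228] (541, 160) 0.5 [0.877 0.299] 
(545, 215) 0.0 [0.251 0.027] (545, 215) 0.1 [0.383 0.086] (545, 215) 0.2 [0.515 0.144] (545, 215) 0.3 [0.646 0.202] (545, 215) 0.4 [0.778 0.26 ] (545, 215) 0.5 [0.91  0.318] 
(312, 465) 0.0 [0.378 0.108] (312, 465) 0.1 [0.384 0.097] (312, 465) 0.2 [0.39  0.086] (312, 465) 0.3 [0.396 0.075] (312, 465) 0.4 [0.402 0.064] (312, 465) 0.5 [0.408 0.053] 
(503, 465) 0.0 [ 0.379 -0.116] (503, 465) 0.1 [ 0.384 -0.103] (503, 465) 0.2 [ 0.39 -0.09] (503, 465) 0.3 [ 0.396 -0.076] (503, 465) 0.4 [ 0.402 -0.063] (503, 465) 0.5 [ 0.408 -0.05 ] 
(350, 410) 0.0 [0.442 0.065] (350, 410) 0.1 [0.441 0.058] (350, 410) 0.2 [0.44  0.052] (350, 410) 0.3 [0.439 0.046] (350, 410) 0.4 [0.438 0.039] (350, 410) 0.5 [0.437 0.033] 
(530, 400) 0.0 [ 0.454 -0.15 ] (530, 400) 0.1 [ 0.452 -0.133] (530, 400) 0.2 [ 0.45  -0.116] (530, 400) 0.3 [ 0.447 -0.099] (530, 400) 0.4 [ 0.445 -0.082] (530, 400) 0.5 [ 0.443 -0.065]
```

View pics/col.png

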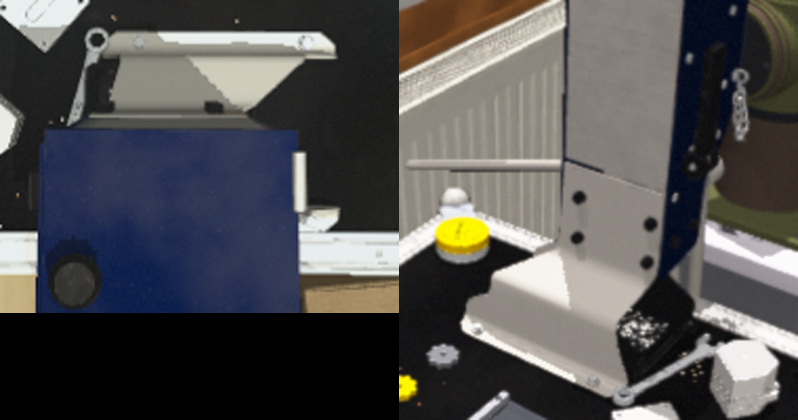

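Behind the flange at x≈0.46 stands a column: front face x≈0.40, y within ±0.08, top z≈0.37. The arm has to pass over it or to its left, so I'll swing in high and fit the link lengths on the way.

Request:
play_rows(deltas=[[1,[0.03,-0.01,0.03],0],[1,[0.07,-0.03,0.06],0],[1,[0.11,-0.05,0.08],0],[1,[0.15,-0.07,0.1],0],[1,[0.19,-0.09,0.1],0],[1,[0.23,-0.11,0.1],0],[1,[0.27,-0.13,0.1],0],[1,[0.3,-0.15,0.1],0],[1,[0.32,-0.18,0.1],0],[1,[0.34,-0.2,0.1],0],[1,[0.35,-0.22,0.1],0],[1,[0.35,-0.22,0.1],0]])

```text
t: 1.35
tool_pos: [0.5001, 0.281, 0.3308]
ee_rot: [0.145, 0.989, -0.001, -0.0]
ft_force: [0.3, 0.1, -0.2]
finger_gap: 0.0854
finger_force: 0.0
```

Run:
```python
from h import *
s=manip.get_state();print(s['t'],s['tool_pos'],s['joints'],s['ft_force'],s['ee_rot'])
c=cap('top','t1');cap('wrist','w1')
cv2.imwrite('pics/t1w1.png',np.hstack([cv2.resize(cv2.imread('pics/'+f+'.png'),(400,300),interpolation=cv2.INTER_AREA) for f in('t1','w1')]))
d=load('w1');print(-d['R'].T@d['t'].ravel(),d['R'])
```

```text
1.35 [0.5001453  0.28102316 0.33075276] [ 5.12401621e-01  3.30358282e-01  2.18954174e-01  1.46060248e+00
 -8.61170740e-04  8.04033539e-01] [ 0.28518213  0.09288963 -0.16092378] [ 1.45299480e-01  9.89387442e-01 -7.10792479e-04 -2.15317095e-04]
[0.43713517 0.30111476 0.47373244] [[ 2.86571158e-01  9.58058582e-01 -8.50716263e-04]
 [ 9.26236227e-01 -2.76825391e-01  2.55840095e-01]
 [ 2.44874299e-01 -7.41043566e-02 -9.66718740e-01]]
```

View pics/t1w1.png

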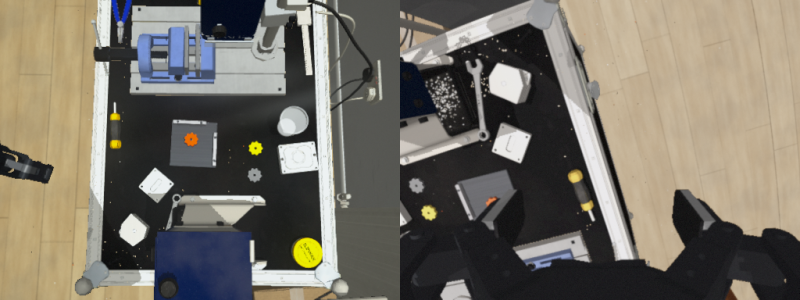

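The top/wrist pair shows the gripper left of the table, with the wrist view covering the jig, the plate and the column side. Next I check the arm's clearance over the column in the scene view.

Run:
```python
from h import *
c=cap('scene','s1')
i=cv2.imread('pics/s1.png')[:230,200:512]
cv2.imwrite('pics/s1b.png',cv2.resize(i,None,fx=2.5,fy=2.5,interpolation=2))
print((proj('s1',[[0,0,z] for z in(0,.2,.3,.4)]+[[.4,.075,z] for z in (.1,.2,.3,.36)]+[[.5,.281,z] for z in(.33,.5,.6)])-[200,0])*2.5)
```

```text
[[ 455.35318397  231.12519816]
 [ 481.83667605   62.1048308 ]
 [ 495.40708924  -32.56548737]
 [ 508.58951167 -133.29089766]
 [ 350.38530701  349.51693537]
 [ 362.79554941  242.38880081]
 [ 376.11064298  120.7335412 ]
 [ 384.40569002   40.33519685]
 [ 619.74827563  229.25319867]
 [ 686.37132065  -65.81812399]
 [ 717.082746   -260.89947738]]
```

View pics/s1b.png

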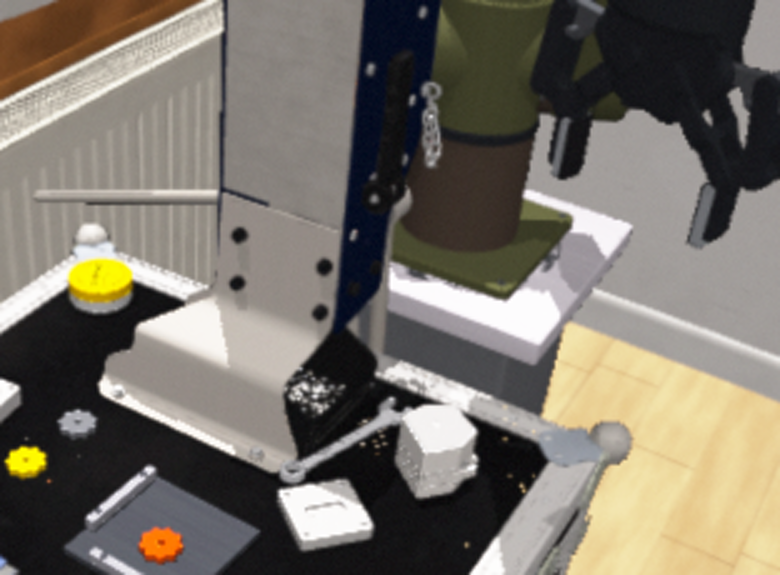

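Run:
```python
from h import *
k=.64
for edge,corner in [([(340,230),(365,0)],(312,465)),([(219,180),(223,0)],(503,465))]:
    uv=np.array(edge)/2.5+[200,0]
    o,d=ray('s1',uv); n=np.cross(d[0],d[1]); n/=np.linalg.norm(n)
    o2,d2=ray('t1',[np.array(corner)*k]); s=n@(o-o2)/(n@d2[0]); X=o2+s*d2[0]; print('plane tilt',n[2],'top corner',X)
    # vertical plane through the camera: azimuth line
    v=[o+dd*((X[0]-o[0])/dd[0]) for dd in d]; print(v)
```

```text
plane tilt -0.014192460695523141 top corner [0.40365044 0.06022351 0.43403309]
[array([0.40365044, 0.05662713, 0.20611691]), array([0.40365044, 0.05946775, 0.38613777])]
plane tilt 0.0018052428324631723 top corner [ 0.4063163  -0.0531689   0.47341502]
[array([ 0.4063163 , -0.05261335,  0.21586164]), array([ 0.4063163 , -0.05293071,  0.36299062])]
```

Request:
play_rows(deltas=[[1,[-0.01,-0.02,-0.04],0],[1,[-0.01,-0.04,-0.08],0],[1,[-0.02,-0.06,-0.12],0],[1,[-0.02,-0.08,-0.16],0],[1,[-0.02,-0.08,-0.2],0],[1,[-0.02,-0.08,-0.21],0],[1,[-0.02,-0.08,-0.21],0]])

```text
t: 2.2
tool_pos: [0.4774, 0.2038, 0.1202]
ee_rot: [0.143, 0.99, -0.001, -0.002]
ft_force: [0.7, 0.7, 0.2]
finger_gap: 0.0854
finger_force: 0.0
```

Run:
```python
from h import *
s=manip.get_state();print(s['t'],s['tool_pos'],s['joints'],s['ft_force'])
cap('scene','s2');cap('top','t2')
cv2.imwrite('pics/s2t2.png',np.vstack([cv2.imread('pics/s2.png')[0:250],cv2.imread('pics/t2.png')[134:384]]) )
i=cv2.imread('pics/s2.png')[:210,230:512];j=cv2.imread('pics/t2.png')[184:384,60:342]
cv2.imwrite('pics/s2t2.png',np.hstack([cv2.resize(i,(400,298),interpolation=2),cv2.resize(j,(400,298),interpolation=2)]))
```

```text
2.2 [0.47744554 0.20382346 0.12021683] [ 4.03300479e-01  3.26101357e-01 -3.49425145e-01  8.98783503e-01
  2.94645319e-04  6.89557936e-01] [0.73773442 0.72108998 0.19871601]
```

View pics/s2t2.png

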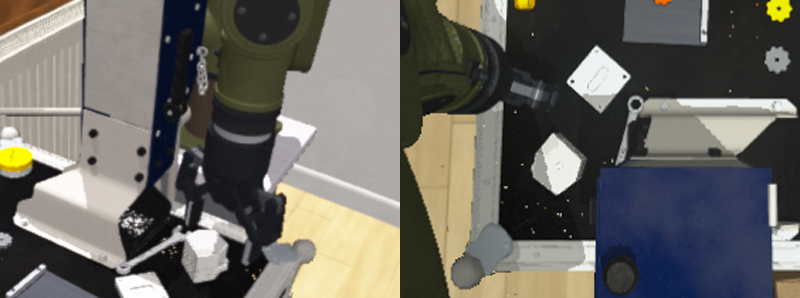

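Run:
```python
from h import *
from scipy.optimize import least_squares
print(proj('s2',[[.4774,.2038,z] for z in(.12,.2,.25,.3,.35,.4)]).round(0).tolist(),'circle px (417,11)')
print(proj('t2',[[.4774,.2038,z] for z in(.12,.2,.25,.3,.35,.4,.5)]).round(0).tolist(),'wrist px near',[(430/400*282+60-282*0)-0,0])
D=np.array([[.5246,.2306,.26,-.138],[.5737,.3308,.33036,.21895],[np.hypot(.47745,.20382),.1202,.3261,-.34943]])
def f(p):
    L1,L2,a,k=p; q=D[:,2]-D[:,3]
    return np.r_[L1*np.sin(D[:,2])+L2*np.cos(q)+a-D[:,0], L1*np.cos(D[:,2])-L2*np.sin(q)+k-D[:,1]]
r=least_squares(f,[.3,.38,.08,.07]);print(r.x,r.fun)
```

```text
[[383.0, 176.0], [391.0, 140.0], [396.0, 114.0], [401.0, 87.0], [406.0, 58.0], [412.0, 26.0]] circle px (417,11)
[[133.0, 239.0], [120.0, 236.0], [110.0, 234.0], [98.0, 231.0], [85.0, 228.0], [68.0, 224.0], [24.0, 214.0]] wrist px near [363.15, 0]
[ 0.5255805   0.38640984  0.03389739 -0.12900248] [ 0.00062119  0.0147013  -0.01532249 -0.00144971 -0.00560333  0.00705304]
```

```bash
cat > kin.py <<'E'
import numpy as np
D=np.array([[.5246,.2306,.26,-.138],[.57367,.33075,.33036,.21895],[np.hypot(.47745,.20382),.12022,.3261,-.34943]])
def solve(D):
    j=D[:,2];q=j-D[:,3];o=0*j
    M=np.r_[np.c_[np.sin(j),np.cos(j),np.cos(q),np.sin(q),o+1,o],np.c_[np.cos(j),-np.sin(j),-np.sin(q),np.cos(q),o,o+1]]
    return np.linalg.lstsq(M,np.r_[D[:,0],D[:,1]],rcond=None)
E
python3 -c "
from kin import *
print(solve(D))"
```

```text
(array([ 0.55507174, -0.00663391,  0.38652785,  0.05875348,  0.00922533,
       -0.2118737 ]), array([], dtype=float64), np.int32(6), array([2.98190988, 2.98190988, 0.32664265, 0.32664265, 0.03896178,
       0.03896178]))
```

Request:
play_rows(deltas=[[1,[0.03,0.02,0.04],0],[1,[0.06,0.04,0.08],0],[1,[0.09,0.05,0.12],0],[1,[0.12,0.05,0.16],0],[1,[0.15,0.05,0.2],0],[1,[0.15,0.03,0.24],0],[1,[0.15,0.0,0.28],0],[1,[0.15,-0.03,0.3],0],[1,[0.15,-0.03,0.3],0]])

```text
t: 3.2
tool_pos: [0.6303, 0.1709, 0.4287]
ee_rot: [0.145, 0.989, 0.002, 0.006]
ft_force: [-0.1, 0.9, 0.2]
finger_gap: 0.085
finger_force: 0.0
```

Run:
```python
from h import *; from kin import *
s=manip.get_state();p=s['tool_pos'];j=s['joints'];print(s['t'],p,j)
D=np.vstack([D,[np.hypot(p[0],p[1]),p[2],j[1],j[2]]]);np.save('D.npy',D)
print(solve(D))
```

```text
3.2 [0.63025504 0.17087287 0.42865381] [ 2.65441991e-01  5.45487209e-01  8.30986380e-01  1.84386772e+00
 -1.40490590e-03  5.56390834e-01]
(array([ 0.58168069, -0.00784339,  0.38641023,  0.05758584,  0.00303351,
       -0.23663727]), array([2.70277211e-06]), np.int32(6), array([3.40029914, 3.40029914, 0.657102  , 0.657102  , 0.07863007,
       0.07863007]))
```

Request:
play_rows(deltas=[[1,[-0.01,-0.03,0],0],[1,[-0.03,-0.06,-0.02],0],[1,[-0.05,-0.09,-0.05],0],[1,[-0.06,-0.11,-0.09],0],[1,[-0.06,-0.11,-0.13],0],[1,[-0.06,-0.11,-0.16],0],[1,[-0.06,-0.11,-0.16],0]])

```text
t: 3.9
tool_pos: [0.566, 0.0638, 0.2581]
ee_rot: [0.143, 0.99, -0.001, -0.003]
ft_force: [-0.5, 0.1, -0.5]
finger_gap: 0.0852
finger_force: 0.0
```

Run:
```python
from h import *; from kin import *
s=manip.get_state();p=s['tool_pos'];j=s['joints'];print(s['t'],p,j,s['tau'])
D=np.vstack([np.load('D.npy'),[np.hypot(p[0],p[1]),p[2],j[1],j[2]]]);np.save('D.npy',D)
print(solve(D)[:2])
cap('wrist','w3');cap('top','t3');cap('scene','s3')
a=cv2.resize(cv2.imread('pics/w3.png')[:300],(800,469),interpolation=2)
cv2.imwrite('pics/w3b.png',a)
```

```text
3.9 [0.56598064 0.06377729 0.2581343 ] [1.11986219e-01 3.33913253e-01 3.77797203e-02 1.28166686e+00
 4.00004693e-04 3.99123712e-01] [-2.97928825e-01 -4.57687068e+01  2.57377410e+01 -7.92463291e-01
 -1.24536388e-02  1.10912497e-03]
(array([ 0.58270314, -0.01067217,  0.38557394,  0.057681  ,  0.00544224,
       -0.23879013]), array([1.0213423e-05]))
```

View pics/w3b.png

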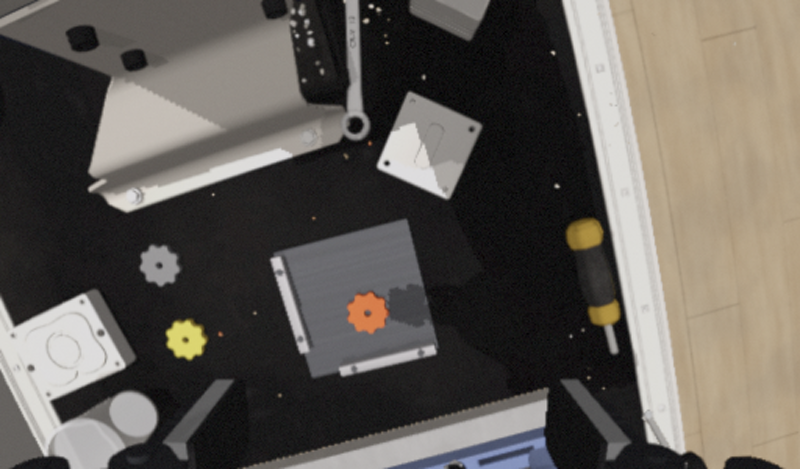

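The wrist view shows the orange moulding at (368,313), the plate at about (430,145) with its slot, and the jig corners at (437,346), (313,377), (272,256) and (407,220). I'll refine these and triangulate.

```bash
cat > meas.py <<'E'
from h import *
def sub(f,p,w=3):
    g=cv2.cvtColor(cv2.imread('pics/'+f+'.png'),6)
    q=cv2.cornerSubPix(g,np.float32(p).reshape(-1,1,2),(w,w),(-1,-1),(3,30,.01)).reshape(-1,2)
    return q
def orange(f):
    h=cv2.cvtColor(cv2.imread('pics/'+f+'.png'),cv2.COLOR_BGR2HSV); m=cv2.inRange(h,(3,150,120),(17,255,255))
    n,l,s,c=cv2.connectedComponentsWithStats(m); i=1+np.argmax(s[1:,4]); return c[i],s[i]
def square(P):
    c=P.mean(0); e=[P[(i+1)%4]-P[i] for i in range(4)]; a=np.array([np.arctan2(v[1],v[0]) for v in e]); 
    return c,np.degrees(np.angle(np.exp(4j*a).mean()))/4, [np.linalg.norm(v[:2]).round(4) for v in e]
E
python3 - <<'E'
from meas import *
A=lambda l,k:np.array(l)*k
plt,plw=A([(310,336),(347,369),(315,404),(278,371)],.64),A([(450,198),(378,166),(408,92),(482,126)],.64)
jt,jw=A([(346,240),(435,247),(432,335),(340,331)],.64),A([(437,346),(313,377),(272,256),(407,220)],.64)
for n,t,w in(('plate',plt,plw),('jig',jt,jw)):
    ts,ws=sub('t0',t),sub('w3',w); print(n,abs(ts-t).max(),abs(ws-w).max())
    X=np.array([tri([('t0',a),('w3',b)]) for a,b in zip(ts,ws)]);print(X.round(4).tolist())
    z=.012 if n=='plate' else .008
    for lab,P in(('tri',X),('top',onz('t0',ts,z)),('wr',onz('w3',ws,z)),('wrclick',onz('w3',w,z))): print(lab,square(P))
ct,cw=orange('t0'),orange('w3');print(ct,cw,tri([('t0',ct[0]),('w3',cw[0])]),onz('t0',[ct[0]],.015),onz('w3',[cw[0]],.015))
E
```

```text
plate 1.2285028076171898 1.515899658203125
[[0.5328, 0.1156, -0.007], [0.4926, 0.0684, 0.0012], [0.4466, 0.1071, 0.0058], [0.4853, 0.1526, 0.0069]]
tri (array([0.48931783, 0.11092758, 0.00175529]), np.float64(-39.696539805847436), [np.float64(0.062), np.float64(0.0601), np.float64(0.0598), np.float64(0.0602)])
top (array([0.4885528 , 0.10931425, 0.012     ]), np.float64(-40.02475911443766), [np.float64(0.0599), np.float64(0.059), np.float64(0.0589), np.float64(0.0594)])
wr (array([0.48933208, 0.11081277, 0.012     ]), np.float64(-40.22469793849001), [np.float64(0.0595), np.float64(0.0598), np.float64(0.0596), np.float64(0.0597)])
wrclick (array([0.48991019, 0.11153645, 0.012     ]), np.float64(-39.665396116610935), [np.float64(0.0597), np.float64(0.0576), np.float64(0.06), np.float64(0.0577)])
jig 2.4203552246093807 1.5839672851562625
[[0.6539, 0.0743, -0.018], [0.6423, -0.0356, 0.0035], [0.5351, -0.0311, 0.0157], [0.5367, 0.0795, 0.0072]]
tri (array([0.59198508, 0.02178563, 0.00205348]), np.float64(-2.9437448057710434), [np.float64(0.1106), np.float64(0.1073), np.float64(0.1106), np.float64(0.1174)])
top (array([0.58997679, 0.02115603, 0.008     ]), np.float64(-2.645284624831397), [np.float64(0.1083), np.float64(0.1051), np.float64(0.1107), np.float64(0.1113)])
wr (array([0.58981891, 0.02178212, 0.008     ]), np.float64(-1.1200390199613766), [np.float64(0.1089), np.float64(0.1053), np.float64(0.1129), np.float64(0.1082)])
wrclick (array([0.59003434, 0.02282267, 0.008     ]), np.float64(-1.745383095070076), [np.float64(0.1078), np.float64(0.107), np.float64(0.1108), np.float64(0.1064)])
(array([244.21266968, 178.23076923]), array([236, 170,  18,  18, 221], dtype=int32)) (array([235.00437637, 199.16849015]), array([223, 187,  26,  26, 457], dtype=int32)) [0.59962514 0.02820672 0.00747164] [[0.59787859 0.02789203 0.015     ]] [[0.59817824 0.02936429 0.015     ]]
```

Request:
play_rows(deltas=[[0.55,[0.01,-0.01,-0.03],0],[0.55,[0.02,-0.02,-0.06],0],[0.55,[0.032,-0.035,-0.09],0],[0.55,[0.032,-0.035,-0.12],0],[0.55,[0.032,-0.035,-0.15],0],[0.55,[0.032,-0.035,-0.16],0],[0.55,[0.032,-0.035,-0.16],0]])

```text
t: 4.75
tool_pos: [0.6016, 0.0288, 0.1016]
ee_rot: [0.143, 0.99, 0.0, -0.0]
ft_force: [-0.8, -0.0, 0.4]
finger_gap: 0.0474
finger_force: 0.0
```

Run:
```python
from meas import *
s=manip.get_state();print(s['t'],s['tool_pos'],s['joints'],s['tau'],s['finger_gap'])
cap('wrist','w4');cap('scene','s4');cap('top','t4')
cw=orange('w4');print(cw,onz('w4',[cw[0]],.015),tri([('w3',orange('w3')[0]),('w4',cw[0]),('t0',orange('t0')[0])]))
a=cv2.resize(cv2.imread('pics/w4.png'),(400,300),interpolation=cv2.INTER_AREA);b=cv2.resize(cv2.imread('pics/s4.png')[:330,90:],(400,313));c=cv2.resize(cv2.imread('pics/t4.png'),(400,300),interpolation=cv2.INTER_AREA)
cv2.imwrite('pics/c4.png',np.vstack([np.hstack([a,b[:300]]),np.hstack([c,cv2.resize(cv2.imread('pics/t4.png')[200:384,140:385],(400,300))])]))
```

```text
4.75 [0.6015911  0.02876716 0.10162234] [ 4.77378020e-02  4.68938528e-01 -1.69374589e-01  9.32544721e-01
  8.32072275e-05  3.35123105e-01] [-9.09859501e-02 -4.87429583e+01  2.27624971e+01 -3.04505881e-01
 -3.97657786e-03  5.52942311e-04] 0.04738613571173253
(array([253.01080247, 196.63503086]), array([ 232,  175,   44,   44, 1296], dtype=int32)) [[0.59834997 0.02925268 0.015     ]] [0.59966203 0.02841041 0.00828243]
```

View pics/c4.png

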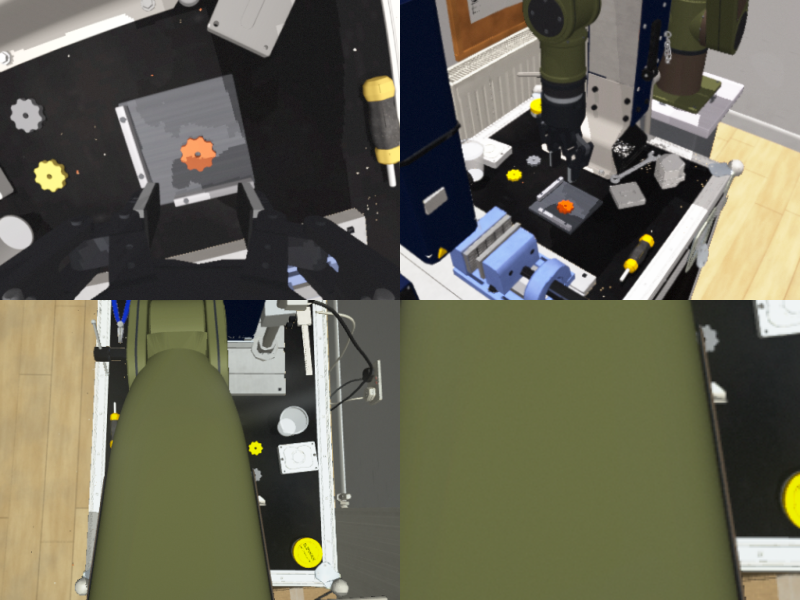

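Request:
play_rows(deltas=[[0.55,[-0.002,0,-0.02],0],[0.55,[-0.003,0.001,-0.04],0],[0.55,[-0.003,0.001,-0.06],0],[0.55,[-0.003,0.001,-0.07],0],[0.55,[-0.003,0.001,-0.07],0]])

```text
t: 5.4
tool_pos: [0.5979, 0.0295, 0.0313]
ee_rot: [0.143, 0.99, -0.0, -0.0]
ft_force: [0.3, 0.2, -0.1]
finger_gap: 0.0468
finger_force: 0.0
```

Run:
```python
from meas import *
s=manip.get_state();print(s['t'],s['tool_pos'],s['tau'],s['ft_force'])
cap('wrist','w5'); cap('scene','s5')
cw=orange('w5');print(cw,onz('w5',[cw[0]],.015),onz('w5',[cw[0]],.012))
```

```text
5.4 [0.5978974  0.02951156 0.03126027] [ 1.57268567e-02 -5.02407753e+01  2.09633821e+01 -3.30109214e-01
  5.34320843e-04  9.33643196e-05] [ 0.2748517   0.2230598  -0.13957298]
(array([253.86284404, 239.35504587]), array([ 224,  207,   61,   60, 2180], dtype=int32)) [[0.5992614  0.02922744 0.015     ]] [[0.60046293 0.02887269 0.012     ]]
```

Request:
play_rows(deltas=[[0.52,[0.001,0,-0.01],0],[0.5,[0.001,0,-0.018],0],[0.5,[0.001,0,-0.022],0],[0.5,[0.001,0,-0.022],0]], force=30)

```text
t: 5.9
tool_pos: [0.5981, 0.0293, 0.0083]
ee_rot: [0.143, 0.99, -0.0, -0.001]
ft_force: [0.7, -0.4, 0.4]
finger_gap: 0.0427
finger_force: 0.0
```

Request:
play_rows(deltas=[[0.4,[0,0,0],0],[0.3,[0,0,0],0],[0.2,[0,0,0],0],[0.2,[0,0,0],0],[0.2,[0,0,0],0],[0.2,[0,0,0],0]], force=30)

```text
t: 6.5
tool_pos: [0.5992, 0.0294, 0.0095]
ee_rot: [0.143, 0.99, 0.0, 0.0]
ft_force: [-1.1, 0.3, 1.2]
finger_gap: 0.0312
finger_force: 29.8
```

Request:
play_rows(deltas=[[0.2,[0,0,0.01],0],[0.2,[0,0,0.03],0],[0.2,[0,0.02,0.05],0],[0.2,[0,0.05,0.05],0],[0.2,[0.004,0.08,0.05],0],[0.2,[0.006,0.107,0.04],0],[0.2,[0.006,0.107,0.02],0],[0.2,[0.006,0.107,0.01],0],[0.2,[0.006,0.107,0.01],0]])

```text
t: 7.4
tool_pos: [0.6033, 0.1359, 0.0179]
ee_rot: [0.143, 0.99, -0.001, -0.002]
ft_force: [0.4, 0.2, 0.0]
finger_gap: 0.0309
finger_force: 29.8
```

Run:
```python
from meas import *
s=manip.get_state();print(s['t'],s['tool_pos'],s['finger_gap'],s['finger_force'],s['ft_force'])
cap('wrist','w6');cap('scene','s6')
cw=orange('w6');print(cw,onz('w6',[cw[0]],.015),onz('w5',[orange('w5')[0]],.015))
print(orange('s6'),tri([('w6',cw[0]),('s6',orange('s6')[0])]))
```

```text
7.4 [0.60330474 0.13588485 0.01794666] 0.030941554941683515 29.780614930205047 [0.43909799 0.2000983  0.03292846]
(array([253.05136541, 253.28868661]), array([ 221,  219,   66,   68, 3076], dtype=int32)) [[0.60631365 0.13468501 0.015     ]] [[0.5992614  0.02922744 0.015     ]]
(array([182.79730769,  27.55615385]), array([ 139,    0,  135,   64, 2600], dtype=int32)) [0.5772839  0.05502329 0.33978574]
```

Gripped and carried. I lower it another 17 mm, touch softly and release.

Request:
play_rows(deltas=[[0.2,[0,0,-0.008],0],[0.2,[0,0,-0.014],0],[0.2,[0,0,-0.017],0],[0.2,[0,0,-0.017],0]])

```text
t: 7.9
tool_pos: [0.6047, 0.1361, 0.0018]
ee_rot: [0.144, 0.99, -0.0, -0.0]
ft_force: [-0.3, 0.4, -0.7]
finger_gap: 0.0311
finger_force: 29.8
```

Request:
play_rows(deltas=[[0.3,[0,0,0],0],[0.45,[0,0,0],0],[0.5,[0,0,0],0],[0.5,[0,0,0],0],[0.5,[0,0,0.02],0],[0.6,[0,0,0.05],0],[0.9,[0,0,0.09],0],[1,[0,0,0.13],0],[1,[0,0,0.15],0],[1,[0,0,0.15],0]])

```text
t: 8.9
tool_pos: [0.6077, 0.137, 0.1566]
ee_rot: [0.143, 0.99, 0.001, 0.004]
ft_force: [0.6, 0.8, 0.3]
finger_gap: 0.0853
finger_force: 0.0
```

Run:
```python
from meas import *
s=manip.get_state();print(s['t'],s['tool_pos'])
cap('wrist','w7');cw=orange('w7');print(cw,onz('w7',[cw[0]],.007))
cv2.imwrite('pics/w7b.png',cv2.resize(cv2.imread('pics/w7.png'),(800,600),interpolation=2))
```

```text
8.9 [0.60772471 0.13703352 0.15655764]
(array([251.02051836, 177.59179266]), array([234, 160,  36,  36, 926], dtype=int32)) [[0.60382751 0.13627449 0.007     ]]
```

View pics/w7b.png

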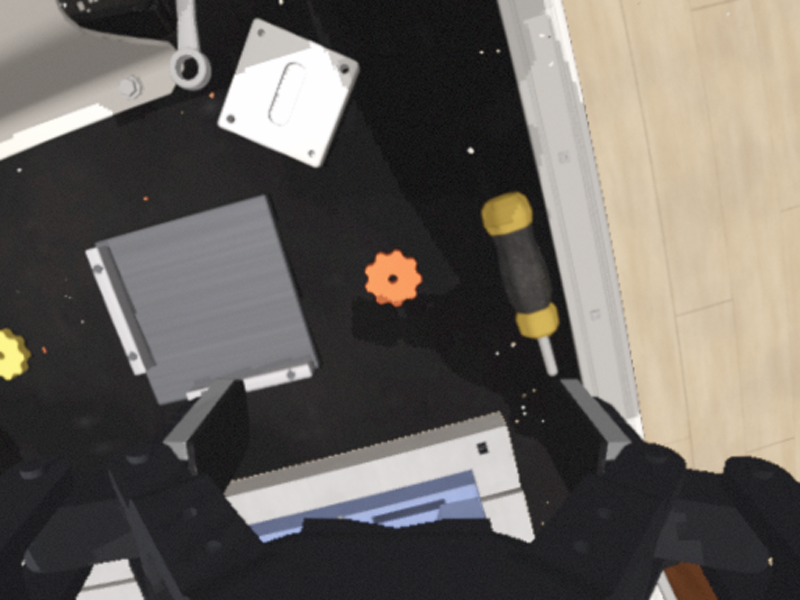

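The moulding lies flat beside the jig at (393,278). The jig is free, with base corners at (266,196), (317,366) and (97,243); the plate corners are at (257,18), (358,66), (318,167) and (218,124).

```bash
cat > edge.py <<'E'
from meas import *
def edge(f,p,q,n=40,w=6):
    g=cv2.GaussianBlur(cv2.cvtColor(cv2.imread('pics/'+f+'.png'),6).astype(np.float32),(0,0),.8)
    p,q=np.float64(p),np.float64(q); d=(q-p)/np.linalg.norm(q-p); nn=np.array([-d[1],d[0]])
    pts=[];o=np.arange(-w,w+.1,.25)
    for s in np.linspace(.1,.9,n):
        c=p+s*(q-p); m=(c+o[:,None]*nn).astype(np.float32)
        v=cv2.remap(g,m[:,0].reshape(1,-1),m[:,1].reshape(1,-1),1)[0]; gr=np.abs(np.gradient(v)); i=gr.argmax()
        pts.append(c+o[i]*nn)
    pts=np.float32(pts); l=cv2.fitLine(pts,cv2.DIST_HUBER,0,.01,.01).ravel(); r=(pts-l[2:])@[-l[1],l[0]]
    return pts[abs(r)<1],np.std(r[abs(r)<1]),(abs(r)<1).mean()
def wline(f,p,q,z):
    pts,sd,fr=edge(f,p,q); X=onz(f,pts,z)[:,:2]; l=cv2.fitLine(X.astype(np.float32),cv2.DIST_L2,0,.01,.01).ravel()
    a=np.degrees(np.arctan2(l[1],l[0]))
    return a,l,round(float(sd),2),fr
def inter(l,m):
    A=np.c_[l[:2],-m[:2]]; t=np.linalg.solve(A,m[2:]-l[2:]); return l[2:]+t[0]*l[:2]
E
python3 - <<'E'
from edge import *
k=.64; J=[np.array(p)*k for p in[(266,196),(317,366),(97,243)]]
a=wline('w7',J[0],J[1],.008);b=wline('w7',J[0],J[2],.008);print('jig +y edge',a,'\n -x edge',b); C=inter(a[1],b[1]);print('corner -x+y',C)
P=[np.array(p)*k for p in[(257,18),(358,66),(318,167),(218,124)]]
L=[wline('w7',P[i],P[(i+1)%4],.012) for i in range(4)]
for l in L: print('plate',l[0],l[2],l[3])
X=np.array([inter(L[i-1][1],L[i][1]) for i in range(4)]);print(X.round(4).tolist(),square(X))
# heights by two wrist places
for n,w3,w7 in(('plate',[(408,92),(482,126),(450,198),(378,166)],P),('jig',[(407,220),(437,346),(272,256)],J)):
  print(n,np.array([tri([('w3',s),('w7',t)]) for s,t in zip(sub('w3',np.array(w3)*k),sub('w7',w7))]).round(4).tolist())
E
```

```text
jig +y edge (np.float32(-2.25241), array([ 0.9992274 , -0.03930185,  0.58902174,  0.07806174], dtype=float32), 0.29, np.float64(1.0)) 
 -x edge (np.float32(87.78582), array([0.03863501, 0.9992534 , 0.53376627, 0.02814013], dtype=float32), 0.25, np.float64(1.0))
corner -x+y [0.5357774  0.08015596]
plate 50.039223 0.3 1.0
plate -40.111385 0.24 0.975
plate 50.29493 0.26 1.0
plate -40.06565 0.2 1.0
[[0.4462999999523163, 0.10700000077486038], [0.4851999878883362, 0.1535000056028366], [0.5311999917030334, 0.11469999700784683], [0.4925999939441681, 0.06809999793767929]] (array([0.48883772, 0.11083034], dtype=float32), np.float32(-39.960724), [np.float32(0.0606), np.float32(0.0602), np.float32(0.0605), np.float32(0.0604)])
plate [[0.4476, 0.1073, 0.0137], [0.4858, 0.1521, 0.0171], [0.5309, 0.1143, 0.0129], [0.4927, 0.0689, 0.0127]]
jig [[0.5363, 0.0796, 0.0076], [0.6455, 0.0749, 0.0054], [0.5353, -0.035, 0.0004]]
```

Run:
```python
from h import *
for f,p,az,uv in(('s2',(.4774,.2038),.403,(417,11)),('s4',(.6016,.0288),.0477,(243,19))):
  for off in(0,.04,.06):
    q=np.array(p)+off*np.array([-np.sin(az),np.cos(az)])
    print(f,off,[(z,proj(f,[[*q,z]]).round(0)[0].tolist()) for z in(.38,.4,.42,.44,.46)],uv)
# column corner candidates in top view: precise edges
from edge import *
k=.64
for a,b in[((330,465),(490,465)),((312,480),(310,590)),((503,480),(503,590))]:
    pts,sd,fr=edge('t0',np.array(a)*k,np.array(b)*k,w=5); print(pts[[0,-1]].round(1).tolist(),sd,fr)
for a,b in[((340,230),(365,0)),((219,180),(223,0))]:
    pts,sd,fr=edge('s1',np.array(a)/2.5+[200,0],np.array(b)/2.5+[200,0],w=4); print(pts[[0,-1]].round(1).tolist(),sd,fr)
```

```text
s2 0 [(0.38, [410.0, 39.0]), (0.4, [412.0, 26.0]), (0.42, [414.0, 13.0]), (0.44, [416.0, -1.0]), (0.46, [418.0, -14.0])] (417, 11)
s2 0.04 [(0.38, [437.0, 43.0]), (0.4, [440.0, 30.0]), (0.42, [442.0, 17.0]), (0.44, [445.0, 3.0]), (0.46, [447.0, -11.0])] (417, 11)
s2 0.06 [(0.38, [451.0, 45.0]), (0.4, [453.0, 32.0]), (0.42, [456.0, 19.0]), (0.44, [459.0, 5.0]), (0.46, [462.0, -9.0])] (417, 11)
s4 0 [(0.38, [262.0, 36.0]), (0.4, [261.0, 23.0]), (0.42, [261.0, 10.0]), (0.44, [261.0, -4.0]), (0.46, [261.0, -19.0])] (243, 19)
s4 0.04 [(0.38, [285.0, 43.0]), (0.4, [286.0, 29.0]), (0.42, [286.0, 15.0]), (0.44, [286.0, 1.0]), (0.46, [287.0, -14.0])] (243, 19)
s4 0.06 [(0.38, [298.0, 46.0]), (0.4, [298.0, 32.0]), (0.42, [299.0, 18.0]), (0.44, [299.0, 4.0]), (0.46, [300.0, -11.0])] (243, 19)
[[221.39999389648438, 295.3999938964844], [299.20001220703125, 295.3999938964844]] 0.12055856 0.95
[[198.60000610351562, 314.20001220703125], [196.5, 370.5]] 0.28945863 0.825
[[325.3999938964844, 315.70001220703125], [320.3999938964844, 367.70001220703125]] 0.5797616 0.5
[[337.70001220703125, 82.9000015258789], [344.29998779296875, 9.100000381469727]] 0.27886897 0.975
[[287.29998779296875, 64.80000305175781], [288.29998779296875, 7.199999809265137]] 0.25620168 0.975
```

Request:
play_rows(deltas=[[0.85,[-0.01,0,0],0.14],[0.85,[-0.025,-0.005,0],0.28],[0.85,[-0.04,-0.01,0],0.42],[0.85,[-0.055,-0.015,-0.01],0.56],[0.85,[-0.07,-0.02,-0.02],0.7],[0.85,[-0.085,-0.025,-0.03],0.84],[0.85,[-0.1,-0.025,-0.05],0.98],[0.85,[-0.116,-0.025,-0.07],1.12],[0.85,[-0.116,-0.025,-0.09],1.161],[0.85,[-0.116,-0.025,-0.09],1.161],[0.85,[-0.116,-0.025,-0.09],1.161]])

```text
t: 10.05
tool_pos: [0.488, 0.1112, 0.0613]
ee_rot: [-0.422, 0.906, 0.0, -0.001]
ft_force: [-0.3, -0.2, 0.2]
finger_gap: 0.0723
finger_force: 0.0
```

Run:
```python
from edge import *
from scipy.spatial.transform import Rotation as R
s=manip.get_state();y=R.from_quat(s['ee_rot']).as_matrix()[:,1];print(s['t'],s['tool_pos'],'yaw y',np.degrees(np.arctan2(y[1],y[0])),s['tau'],s['finger_gap'])
cap('wrist','w8'); X=np.array([[.4463,.107],[.4852,.1535],[.5312,.1147],[.4926,.0681]])
p=proj('w8',np.c_[X,np.full(4,.012)]);print(p.round(0).tolist())
g=cv2.cvtColor(cv2.imread('pics/w8.png'),6)
for i in range(4):
    try: print(i,wline('w8',p[i],p[(i+1)%4],.012))
    except Exception as e: print(i,e)
```

```text
10.05 [0.48799516 0.11117822 0.06131502] yaw y 139.9773005839793 [ 3.74356122e-02 -4.01664877e+01  1.93194062e+01  1.05303435e-01
  1.62339838e-03 -9.87609965e-03] 0.07229806828415053
[[301.0, 170.0], [298.0, 261.0], [206.0, 261.0], [202.0, 170.0]]
0 (np.float32(50.249718), array([0.6394428 , 0.7688387 , 0.46566865, 0.12904294], dtype=float32), 0.3, np.float64(1.0))
1 (np.float32(-40.20415), array([ 0.76374924, -0.64551306,  0.50847465,  0.13441479], dtype=float32), 0.12, np.float64(1.0))
2 (np.float32(49.961563), array([0.6433013 , 0.7656131 , 0.5117243 , 0.09035472], dtype=float32), 0.25, np.float64(1.0))
3 (np.float32(-40.14856), array([ 0.7643752 , -0.64477175,  0.46843278,  0.08645853], dtype=float32), 0.15, np.float64(0.975))
```

Request:
play_rows(deltas=[[0.82,[0.001,-0.001,-0.02],0],[0.82,[0.001,-0.001,-0.04],0],[0.82,[0.001,-0.001,-0.055],0],[0.82,[0.001,-0.001,-0.06],0],[0.82,[0.001,-0.001,-0.062],0],[0.82,[0.001,-0.001,-0.064],0],[0.82,[0.001,-0.001,-0.064],0]], force=50)

```text
t: 10.8
tool_pos: [0.4908, 0.1105, -0.0011]
ee_rot: [-0.423, 0.906, -0.0, 0.001]
ft_force: [0.0, 0.7, -0.3]
finger_gap: 0.0698
finger_force: 0.0
```

Request:
play_rows(deltas=[[0.7,[0,0,0],0],[0.6,[0,0,0],0],[0.6,[0,0,0],0],[0.6,[0,0,0],0],[0.6,[0,0,0],0]], force=50)

```text
t: 11.3
tool_pos: [0.4904, 0.1108, -0.0006]
ee_rot: [-0.423, 0.906, 0.0, 0.001]
ft_force: [-1.9, 0.7, 5.8]
finger_gap: 0.0582
finger_force: 53.3
```

Request:
play_rows(deltas=[[0.6,[0,0,0.01],0],[0.6,[0,0,0.03],0],[0.6,[0,0,0.05],0],[0.6,[0.01,-0.01,0.06],-0.12],[0.6,[0.03,-0.02,0.06],-0.25],[0.6,[0.05,-0.04,0.06],-0.38],[0.6,[0.07,-0.06,0.06],-0.51],[0.6,[0.09,-0.075,0.06],-0.64],[0.6,[0.106,-0.085,0.06],-0.77],[0.6,[0.106,-0.085,0.06],-0.9],[0.6,[0.106,-0.085,0.06],-0.911],[0.6,[0.106,-0.085,0.06],-0.911],[0.6,[0.106,-0.085,0.06],-0.911]])

```text
t: 12.6
tool_pos: [0.5953, 0.0257, 0.0583]
ee_rot: [0.018, 1.0, -0.0, -0.0]
ft_force: [0.1, -0.4, -3.1]
finger_gap: 0.0584
finger_force: 55.6
```

```bash
cat > st.py <<'E'
from edge import *
from scipy.spatial.transform import Rotation as R
def st():
    s=manip.get_state();y=R.from_quat(s['ee_rot']).as_matrix()[:,1]
    print(round(s['t'],2),np.round(s['tool_pos'],4),'yaw y %.2f'%np.degrees(np.arctan2(y[1],y[0])),'tau',np.round(s['tau'],1),'gap %.4f'%s['finger_gap'],'F',np.round(s['ft_force'],1),'g',s['finger_force']); return s
def sq(f,c,yaw,z,h=.03):
    a=np.radians(yaw);ex=np.array([np.cos(a),np.sin(a)]);ey=np.array([-ex[1],ex[0]])
    X=np.array([c+h*(i*ex+j*ey) for i,j in((-1,-1),(1,-1),(1,1),(-1,1))]);p=proj(f,np.c_[X,np.full(4,z)]);print(p.round(0).tolist())
    L=[wline(f,p[i],p[(i+1)%4],z) for i in range(4)]
    for l in L: print('  side',l[0],l[2],round(l[3],2))
    Q=np.array([inter(L[i-1][1],L[i][1]) for i in range(4)]);print(square(Q)); return Q
E
python3 - <<'E'
from st import *
s=st();cap('wrist','w9')
# plate underside ~0.0613 up: top at tcp-based height
z=s['tool_pos'][2]+.0006+.012
sq('w9',s['tool_pos'][:2],-2.2,z)
E
```

```text
12.6 [0.5953 0.0257 0.0583] yaw y 87.97 tau [ -0.2 -51.7  22.8   0.   -0.   -0. ] gap 0.0584 F [ 0.1 -0.4 -3.1] g 55.603684186935425
[[183.0, 196.0], [190.0, 318.0], [316.0, 318.0], [325.0, 197.0]]
  side -1.9340973 0.57 0.95
  side 87.845505 0.13 1.0
  side -1.570741 0.56 0.78
  side 87.981285 0.15 0.98
(array([0.5942179 , 0.02563956], dtype=float32), np.float32(-1.919513), [np.float32(0.0596), np.float32(0.0593), np.float32(0.0597), np.float32(0.059)])
```

Request:
play_rows(deltas=[[0.6,[0,0,-0.02],0],[0.6,[0,0,-0.035],0],[0.6,[0,0,-0.045],0],[0.6,[0,0,-0.049],0],[0.6,[0,0,-0.05],0],[0.6,[0,0,-0.05],0]])

```text
t: 13.25
tool_pos: [0.5964, 0.0255, 0.0087]
ee_rot: [0.019, 1.0, 0.0, 0.0]
ft_force: [-0.1, -0.0, -2.1]
finger_gap: 0.058
finger_force: 55.6
```

Run:
```python
from st import *
s=st()
```

```text
13.25 [0.5964 0.0255 0.0087] yaw y 87.85 tau [  0.  -52.3  20.7   0.    0.   -0. ] gap 0.0580 F [-0.1 -0.  -2.1] g 55.55756092071533
```

Request:
play_rows(deltas=[[0.6,[0,0,-0.001],0],[0.6,[0,0,-0.0015],0],[0.6,[0.003,0,-0.0015],0],[0.6,[0.006,0,-0.0015],0],[0.6,[0.008,0,-0.0015],0],[0.6,[0.008,0,-0.0015],0]])

```text
t: 13.85
tool_pos: [0.604, 0.0254, 0.0075]
ee_rot: [0.019, 1.0, 0.0, -0.0]
ft_force: [-4.6, 0.1, 5.1]
finger_gap: 0.0583
finger_force: 56.5
```

Request:
play_rows(deltas=[[0.6,[0.001,0,0],0],[0.6,[0.002,0,0],0],[0.6,[0.003,0,0],0],[0.6,[0.003,0,0],0]])

```text
t: 14.25
tool_pos: [0.6065, 0.0254, 0.0075]
ee_rot: [0.019, 1.0, 0.0, -0.0]
ft_force: [-4.7, -0.1, 4.7]
finger_gap: 0.0584
finger_force: 56.5
```

Request:
play_rows(deltas=[[0.6,[0.001,0,0],0],[0.6,[0.001,0,0],0]])

```text
t: 14.45
tool_pos: [0.6071, 0.0254, 0.0075]
ee_rot: [0.019, 1.0, 0.0, -0.001]
ft_force: [-6.2, -0.1, 5.8]
finger_gap: 0.0582
finger_force: 56.6
```

Request:
play_rows(deltas=[[0.6,[0.001,0,0],0],[0.6,[0.001,0,0],0]])

```text
t: 14.65
tool_pos: [0.6072, 0.0254, 0.0075]
ee_rot: [0.019, 1.0, 0.0, -0.002]
ft_force: [-7.1, -0.4, 8.8]
finger_gap: 0.0585
finger_force: 56.8
```

Request:
play_rows(deltas=[[0.6,[0.001,0,0],0],[0.6,[0.001,0,0],0]])

```text
t: 14.85
tool_pos: [0.6071, 0.0254, 0.0075]
ee_rot: [0.019, 1.0, 0.0, -0.003]
ft_force: [-9.6, -0.3, 9.9]
finger_gap: 0.0585
finger_force: 57.0
```

Request:
play_rows(deltas=[[0.6,[-0.003,0,0],0],[0.66,[-0.003,0,0],0],[0.74,[-0.003,0,0],0],[0.74,[-0.003,0,0],0],[0.74,[-0.003,0,0.002],0],[0.74,[-0.003,0,0.006],0],[0.74,[-0.003,0,0.02],0],[0.74,[-0.003,0,0.04],0],[0.7,[-0.003,0,0.07],0],[0.7,[-0.003,0,0.1],0],[0.6,[-0.003,0,0.11],0],[0.5,[-0.003,0,0.11],0]], force=80)

```text
t: 16.05
tool_pos: [0.6088, 0.0255, 0.1188]
ee_rot: [0.019, 1.0, 0.0, 0.002]
ft_force: [0.1, 1.4, -0.6]
finger_gap: 0.0429
finger_force: 0.0
```

Run:
```python
from st import *
s=st();cap('wrist','w10')
Q=sq('w10',np.array([.606,.0254]),-2.2,.020)
c=np.array([.5886,.0231]);a=np.radians(-2.23);ex=np.array([np.cos(a),np.sin(a)]);ey=np.array([-ex[1],ex[0]])
d=Q.mean(0)-c;print('plate in jig',d@ex,d@ey)
# jig edges again: -x edge
A=[c+ex*x+ey*y for x,y in((-.055,.055),(-.055,-.04),(.05,.055))]
p=proj('w10',np.c_[np.array(A),np.full(3,.008)]);print(p.round(0).tolist())
b=wline('w10',p[0],p[1],.008);e=wline('w10',p[0],p[2],.008);print(b,e,inter(b[1],e[1]))
```

```text
16.05 [0.6088 0.0255 0.1188] yaw y 87.83 tau [  0.  -51.1  24.1   0.3  -0.   -0. ] gap 0.0429 F [ 0.1  1.4 -0.6] g 0.0
[[214.0, 154.0], [216.0, 229.0], [291.0, 229.0], [293.0, 154.0]]
  side -2.393772 0.27 0.95
  side 87.91673 0.21 0.8
  side -2.6725261 0.23 1.0
  side 87.83621 0.1 0.95
(array([0.60531473, 0.02543632], dtype=float32), np.float32(-2.3283122), [np.float32(0.0594), np.float32(0.0594), np.float32(0.0593), np.float32(0.0596)])
plate in jig 0.01661116462762462 0.0029849372678646346
[[321.0, 97.0], [197.0, 97.0], [315.0, 227.0]]
(np.float32(87.29414), array([0.04720847, 0.99888504, 0.5339887 , 0.03270017], dtype=float32), 0.36, np.float64(1.0)) (np.float32(-2.5765793), array([ 0.99898905, -0.04495464,  0.58625   ,  0.07765473], dtype=float32), 0.34, np.float64(1.0)) [0.5362197  0.07990611]
```

Request:
play_rows(deltas=[[0.35,[-0.01,0.01,0],-0.13],[0.35,[-0.02,0.02,0],-0.26],[0.35,[-0.03,0.03,0],-0.4],[0.35,[-0.035,0.034,-0.02],-0.54],[0.35,[-0.035,0.034,-0.05],-0.67],[0.35,[-0.035,0.034,-0.07],-0.785],[0.35,[-0.035,0.034,-0.08],-0.785],[0.35,[-0.035,0.034,-0.08],-0.785],[0.35,[-0.035,0.034,-0.08],-0.785]], force=80)

```text
t: 17.0
tool_pos: [0.572, 0.0593, 0.0366]
ee_rot: [0.399, 0.917, -0.0, -0.0]
ft_force: [0.1, 0.1, 0.5]
finger_gap: 0.0297
finger_force: 0.0
```

Run:
```python
from st import *
s=st()
```

```text
17.0 [0.572  0.0593 0.0366] yaw y 42.94 tau [  0.  -47.4  19.9   0.1   0.   -0. ] gap 0.0297 F [0.1 0.1 0.5] g 0.0
```

Request:
play_rows(deltas=[[0.35,[0.001,0,-0.01],0],[0.35,[0.001,0.001,-0.02],0],[0.35,[0.001,0.001,-0.0265],0],[0.35,[0.001,0.001,-0.0265],0]])

```text
t: 17.4
tool_pos: [0.5719, 0.0603, 0.0091]
ee_rot: [0.4, 0.917, -0.001, -0.001]
ft_force: [-0.8, 0.0, 1.1]
finger_gap: 0.0303
finger_force: 0.0
```

Request:
play_rows(deltas=[[0.35,[0.002,-0.002,0],0],[0.35,[0.004,-0.004,0],0],[0.35,[0.006,-0.006,0],0],[0.35,[0.008,-0.008,0],0],[0.35,[0.008,-0.008,0],0]])

```text
t: 17.9
tool_pos: [0.5806, 0.053, 0.0105]
ee_rot: [0.4, 0.917, 0.001, -0.001]
ft_force: [-2.3, 3.6, 2.6]
finger_gap: 0.0298
finger_force: 2.3
```

Request:
play_rows(deltas=[[0.35,[0.002,-0.003,0],0],[0.35,[0.003,-0.006,0],0],[0.35,[0.003,-0.009,0],0],[0.35,[0.003,-0.012,0],0],[0.35,[0.003,-0.015,0],0],[0.35,[0.003,-0.015,0],0]])

```text
t: 18.5
tool_pos: [0.5803, 0.0406, 0.0103]
ee_rot: [0.399, 0.917, 0.002, -0.004]
ft_force: [-8.9, 10.6, 7.4]
finger_gap: 0.0301
finger_force: 6.5
```

```bash
cat > chk.py <<'E'
from st import *
import sys
s=st();f=sys.argv[1];cap('wrist',f)
c=np.array([.5886,.0231]);a=np.radians(-2.4);ex=np.array([np.cos(a),np.sin(a)]);ey=np.array([-ex[1],ex[0]])
g=np.array([float(v) for v in sys.argv[2:4]])
for k in range(2):
    try: g=(lambda Q:Q.mean(0))(sq(f,c+ex*g[0]+ey*g[1],-2.4,.020))-c; g=np.array([g@ex,g@ey]); print('plate in jig',g)
    except Exception as e: print(e)
t=s['tool_pos'][:2]-c;F=s['ft_force'][:2];print('tcp in jig',t@ex,t@ey,'F jig',F@ex,F@ey)
E
python3 chk.py w11 .017 -.009
```

```text
18.5 [0.5803 0.0406 0.0103] yaw y 42.98 tau [ -6.3 -46.8  22.6  -3.1  -3.2   0. ] gap 0.0301 F [-8.9 10.6  7.4] g 6.525429063476622
[[167.0, 326.0], [253.0, 394.0], [339.0, 327.0], [254.0, 247.0]]
  side -4.4646854 0.43 0.22
  side 88.50581 0.45 0.25
  side -3.0845687 0.41 0.38
  side -86.291985 0.57 0.28
(array([0.6050963 , 0.01385606], dtype=float32), np.float32(-1.3528646), [np.float32(0.0582), np.float32(0.0591), np.float32(0.0634), np.float32(0.0581)])
plate in jig [ 0.01686891 -0.00854504]
[[167.0, 325.0], [253.0, 393.0], [340.0, 326.0], [254.0, 246.0]]
  side -2.4101875 0.39 0.1
  side 87.854774 0.5 0.15
  side -3.1997414 0.5 0.32
  side -87.50753 0.43 0.25
(array([0.60488766, 0.01361745], dtype=float32), np.float32(-1.325232), [np.float32(0.0589), np.float32(0.0586), np.float32(0.0638), np.float32(0.0597)])
plate in jig [ 0.01667047 -0.00879218]
tcp in jig -0.009015325781952285 0.017160848008064 F jig -9.373430713600795 10.212339094023235
```

Request:
play_rows(deltas=[[0.35,[0,-0.003,0.001],0],[0.35,[0,-0.006,0.001],0],[0.35,[0,-0.008,0.001],0],[0.35,[0,-0.008,0.001],0]])

```text
t: 18.95
tool_pos: [0.5798, 0.0326, 0.0105]
ee_rot: [0.399, 0.917, 0.002, -0.005]
ft_force: [-7.4, 9.7, 2.2]
finger_gap: 0.0302
finger_force: 6.2
```

Request:
play_rows(deltas=[[0.35,[0.001,-0.002,0],0],[0.35,[0.001,-0.004,0],0],[0.35,[0.001,-0.004,0],0]])

```text
t: 19.25
tool_pos: [0.5799, 0.0321, 0.0105]
ee_rot: [0.398, 0.917, 0.005, -0.007]
ft_force: [-8.2, 18.3, 4.8]
finger_gap: 0.0298
finger_force: 10.3
```

Request:
play_rows(deltas=[[0.35,[0.001,-0.002,0],0],[0.35,[0.001,-0.002,0],0]])

```text
t: 19.45
tool_pos: [0.5799, 0.0319, 0.0105]
ee_rot: [0.397, 0.918, 0.006, -0.009]
ft_force: [-10.2, 22.8, 6.6]
finger_gap: 0.03
finger_force: 12.5
```

Request:
play_rows(deltas=[[0.35,[0.002,0,0],0],[0.35,[0.005,0,0],0],[0.35,[0.005,0,0],0],[0.35,[0.005,0,0],0]])

```text
t: 19.85
tool_pos: [0.5804, 0.032, 0.0102]
ee_rot: [0.397, 0.918, 0.004, -0.012]
ft_force: [-18.2, 22.5, 14.0]
finger_gap: 0.0299
finger_force: 16.7
```

```bash
python3 chk.py w12 .017 -.017
python3 - <<'E'
from meas import *
print(orange('w12'))
c=cap('top','t12'); print(orange('t12'))
E
```

```text
19.85 [0.5804 0.032  0.0102] yaw y 43.17 tau [-14.  -45.4  27.7  -7.4  -7.4   0.1] gap 0.0299 F [-18.2  22.5  14. ] g 16.735314260877203
[[166.0, 325.0], [252.0, 394.0], [340.0, 327.0], [254.0, 245.0]]
  side -2.4728494 0.44 0.15
  side 89.50363 0.46 0.2
  side -1.8392252 0.31 0.35
  side -86.74413 0.43 0.3
(array([0.60468286, 0.00586502], dtype=float32), np.float32(-0.39557093), [np.float32(0.0589), np.float32(0.0594), np.float32(0.0628), np.float32(0.059)])
plate in jig [ 0.01679048 -0.01654638]
[[166.0, 324.0], [253.0, 394.0], [340.0, 326.0], [254.0, 244.0]]
  side -0.37612084 0.62 0.22
  side -88.71187 0.61 0.2
  side -0.6108304 0.49 0.38
  side -89.43863 0.39 0.42
(array([0.60413545, 0.00584158], dtype=float32), np.float32(0.21553522), [np.float32(0.0621), np.float32(0.0595), np.float32(0.0614), np.float32(0.0598)])
plate in jig [ 0.01624453 -0.01659272]
tcp in jig -0.008531161685298083 0.008539939192162763 F jig -19.127715584177743 21.739580468080998
(array([442.12360715, 126.20627105]), array([ 405,   91,   74,   73, 3859], dtype=int32))
(array([311. , 186.5]), array([311, 186,   1,   2,   2], dtype=int32))
```

Run:
```python
from st import *
c=np.array([.5886,.0231]);a=np.radians(-2.4);ex=np.array([np.cos(a),np.sin(a)]);ey=np.array([-ex[1],ex[0]])
W=lambda x,y,z=.020:proj('w12',[[*(c+ex*x+ey*y),z]])[0]
for n,p,q in(('+y face',(-.013,.013),(.012,.013)),('-x face',(-.013,.013),(-.013,-.012))):
    P,Q=W(*p),W(*q); pts,sd,fr=edge('w12',P,Q,n=40,w=7); X=onz('w12',pts,.020)[:,:2]-c; X=np.c_[X@ex,X@ey]
    print(n,P.round(),Q.round(),sd.round(2),fr,(X*1000).round(1)[::4].tolist())
g=cv2.cvtColor(cv2.imread('pics/w12.png'),6); print(cv2.resize(g[230:384:7,150:360:7],None,fx=1,fy=1).tolist())
```

```text
+y face [254. 245.] [292. 281.] 0.53 0.325 [[-10.8, 15.8], [-8.8, 15.8], [-6.8, 15.8], [8.9, 12.4]]
-x face [254. 245.] [215. 280.] 0.34 0.75 [[-15.8, 10.8], [-15.8, 8.8], [-15.7, 6.8], [-15.7, 4.8], [-15.6, 2.7], [-15.7, 0.7], [-15.7, -1.3], [-15.5, -4.5]]
[[149, 146, 144, 93, 97, 98, 96, 98, 98, 99, 98, 98, 95, 98, 96, 97, 98, 94, 93, 95, 97, 97, 94, 98, 96, 94, 96, 96, 95, 95], [145, 142, 145, 94, 97, 96, 99, 96, 135, 138, 41, 95, 97, 95, 96, 99, 94, 93, 96, 96, 48, 138, 99, 96, 93, 95, 94, 95, 96, 112], [144, 143, 148, 115, 115, 98, 75, 47, 138, 134, 38, 98, 95, 97, 149, 156, 109, 96, 96, 97, 42, 138, 133, 46, 94, 95, 95, 101, 112, 115], [156, 162, 163, 115, 114, 113, 55, 90, 138, 54, 39, 94, 96, 152, 163, 203, 154, 127, 102, 95, 36, 138, 138, 53, 51, 112, 112, 110, 115, 112], [161, 164, 162, 115, 112, 51, 45, 137, 138, 41, 36, 97, 153, 171, 200, 201, 201, 154, 136, 96, 33, 82, 138, 78, 47, 108, 110, 116, 112, 111], [163, 161, 166, 119, 112, 45, 48, 143, 146, 41, 35, 152, 180, 202, 201, 157, 217, 231, 155, 140, 36, 45, 147, 121, 48, 45, 117, 112, 111, 111], [161, 164, 160, 50, 55
[... 1346 characters left out ...]
, 46, 44, 40, 40, 42, 42, 44, 42, 42, 41, 43, 42, 41, 42, 45, 47, 46, 46, 45, 46, 48, 46], [57, 47, 49, 45, 48, 46, 48, 45, 44, 45, 45, 46, 42, 47, 46, 44, 45, 41, 46, 43, 47, 45, 43, 47, 49, 45, 47, 44, 45, 45], [45, 42, 42, 43, 44, 44, 41, 38, 41, 42, 44, 44, 49, 45, 45, 46, 47, 44, 45, 47, 46, 46, 42, 39, 41, 40, 41, 43, 42, 48], [39, 39, 45, 42, 43, 41, 43, 44, 46, 45, 44, 47, 44, 48, 46, 46, 44, 50, 44, 45, 49, 45, 45, 44, 42, 42, 45, 45, 43, 42], [48, 46, 45, 48, 47, 46, 44, 47, 48, 46, 47, 46, 47, 43, 44, 43, 43, 47, 44, 44, 46, 45, 47, 44, 48, 46, 46, 46, 47, 46], [46, 43, 45, 44, 47, 46, 45, 46, 47, 47, 44, 43, 44, 43, 47, 43, 42, 43, 44, 44, 46, 39, 44, 46, 47, 46, 42, 46, 45, 45]]
```

Request:
play_rows(deltas=[[0.35,[0.001,0,0],0],[0.35,[0.001,0,0],0],[0.35,[0.001,0,0],0],[0.35,[0.001,0,0],0],[0.35,[0.001,0,0],0]])

```text
t: 20.45
tool_pos: [0.5804, 0.032, 0.0102]
ee_rot: [0.397, 0.918, 0.004, -0.013]
ft_force: [-20.2, 23.1, 15.1]
finger_gap: 0.0296
finger_force: 17.2
```

Run:
```python
from st import *
st();cap('wrist','w13')
c=np.array([.5886,.0231]);a=np.radians(-2.4);ex=np.array([np.cos(a),np.sin(a)]);ey=np.array([-ex[1],ex[0]])
W=lambda x,y,z:proj('w13',[[*(c+ex*x+ey*y),z]])[0]
ok=True
for n,p,q in(('+y',(-.013,.013),(.012,.013)),('-x',(-.013,.013),(-.013,-.012))):
    pts,sd,fr=edge('w13',W(*p,.008),W(*q,.008),n=40,w=3); X=onz('w13',pts,.008)[:,:2]-c; X=np.c_[X@ex,X@ey]; print(n,fr,(X*1000).round(1)[::4].tolist())
print(onz('w13',[orange('w13')[0]],.007))
print(manip.close_job())
```

```text
20.45 [0.5804 0.032  0.0102] yaw y 43.17 tau [-14.1 -44.9  28.3  -8.2  -7.4   0. ] gap 0.0296 F [-20.2  23.1  15.1] g 17.20423690188909
+y 0.975 [[-10.5, 12.6], [-8.6, 12.9], [-6.5, 12.8], [-4.5, 12.8], [-2.5, 12.6], [-0.4, 12.6], [1.6, 12.6], [3.7, 12.9], [5.8, 12.9], [7.8, 13.0]]
-x 1.0 [[-12.5, 10.5], [-12.5, 8.5], [-12.6, 6.5], [-12.6, 4.5], [-12.5, 2.5], [-12.6, 0.4], [-12.4, -1.7], [-12.6, -3.7], [-12.6, -5.8], [-12.5, -7.9]]
[[0.60366105 0.13510959 0.007     ]]
the job is handed in; nothing more can be done
None
```

The job is handed in at about 20.5 s: the moulding lies flat beside the jig, and the plate sits in the corner, slot parallel to the far rail, measured flush to within about 0.5 mm, with the gripper still pressing it at about 20 N against the far rail and 23 N against the right-hand rail.

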